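# Set the clutch collar of the yellow torque driver to 4

## Task

The next batch of bolts needs more torque: turn the clutch collar of the yellow torque driver clockwise to setting 4, so that its pointer clicks in at the row of four dots, and let go. Leave the blue torque driver's setting as it is.

Things in the scene. Friction and masses are not known exactly. Their poses are not given: they have to be found in the camera images.
- yellow_collar (a joint): Yellow clutch collar, turning about the upright driver's axis. Value in rad, growing clockwise seen from above. Click-stops 25 degrees apart: setting 1 at 0, 2 at 0.436, 3 at 0.873, 4 at 1.309, 5 at 1.745 (end stops just outside). Turning past a click takes under 0.3 N m; let go, it is drawn into the nearest stop. Starts at setting 1, 2 or 3.
- yellow_grip (a point): Point on the axis of the yellow driver, 103 mm above the table, fixed to its stand (-x to the row of 3 dots, z up). Grip the round collar here from above, across any diameter: 44 mm wide, z 80 to 115 mm; below it a 52 mm skirt, and a fixed white 120 mm scale flange with its top at z 70 mm. Keep fingertips above z 81 mm. A 14 mm steel bit holder rises from the collar's centre to z 138 mm.
- blue_collar (a joint): Clutch collar of the second driver, alike but blue; same values; leave it alone. On both scale flanges radial rows of 1, 2, 3, 4 and 5 black dots follow clockwise seen from above, 25 degrees apart: the number of dots is the setting at which the collar's black pointer line stands. Both drivers stand nose up in stands screwed to the table (square foot, 120 mm).
- blue_pointer (a point): Outer end of the black pointer line on the blue collar's top face, 22 mm from its axis, 115 mm above the table; turns with the blue collar.

How it is judged:
At the end, for the whole second after the job is handed in: The yellow collar rests at setting 4 (1.309 rad, within 10 degrees) and is released; the blue collar is still at the setting where it started (its pointer end within 7 mm) (value of joint yellow_collar between 1.134 and 1.484 rad and velocity of joint yellow_collar between -0.1 and 0.1 rad/s and distance of blue_pointer from where it was at the start of the episode below 0.007 m); the robot touches nothing.
It fails at once if the blue collar is turned away from its setting (distance of blue_pointer from where it was at the start of the episode above 0.007 m).
It also fails if it takes over 32 s, if anything falls off the work surface, if the arm or the gripper's body presses on something with over 40 N, if the wrist force passes 120 N, or if a joint passes its speed limit or range.

## Robot

A 6-joint arm with a two-finger parallel gripper is mounted at the origin on a cart in front of the work surface, level with it; the furniture and walls round the work are solid. World frame = base frame: x ahead of the robot, y to its left, z up, the work surface at z = 0. Lengths are in m, angles in rad, forces in N, time in s.
With the tool pointing down it reaches from about 0.35 to 0.975 m from the base axis. Payload 4.9 kg.
Tool frame: the origin (TCP) lies midway between the tips of the shut fingers; the grasp point (between the pads) lies ctrl.pinch_z behind it (ctrl.pinch_z is the distance from the TCP to the grasp point, in m); z points along the fingers, y is the line along which they close (so a half turn about z gives the same grasp; the last joint's range is limited). The gripper opens to 85 mm and grips with 20 to 120 N. Pads are 22 mm wide; open, the fingers measure 114 mm over their backs; the gripper's body (76 mm by 85 mm) begins 54 mm behind the grasp point. The pads swing forward as they close: fully open they stand 13 mm farther back than shut.
Start: joints at [1.048, 0.053, 1.613, -0, 1.476, -0.119], TCP at [0.246, 0.575, 0.231] pointing down, gripper open.
Joint ranges: [-3.01, 3.01], [-1.01, 2.22], [0.06, 2.58], [-1.02, 4.17], [0.09, 2.62], [-3.14, 3.14]. Speed limits (rad/s): [2.57, 2.57, 3.14, 3.14, 3.14, 3.14].

## Interface

Orientations are given as a unit quaternion [w, x, y, z].
In Python, from rig import ctrl, viewer, job gives the robot as it stands.
- The arm moves only by the tool step_arm, never from a script. Its argument "deltas" is one flat list of numbers, 4 for each row, row after row: the shift along the tool's x, y, z in m, then the turn about the tool's z in rad. A call has 1 to 20 rows; each row is the pose to reach, as a shift and turn from the pose commanded when the call began, along the tool's axes at that moment; what a row does not reach only later rows make up. A row lasts 1/8 s, in which the tool goes at most 62.5 mm and 10.7 degrees, less where a joint would pass 70% of its speed; a pose out of reach is approached as far as the arm can. A call with a gripper value outside its range is refused whole. "jaw" is the gripper command: -1 is shut, 1 is fully open, values between are in proportion, set as the call begins (left out, the last holds). The fingers move at their own pace and stop on an object; "force" is the grip in N (left out, the last holds). Time passes only in rows, so rows that repeat a pose let the fingers close. It gives the time, the measured TCP pose, the force, the opening and the grip force at its end, in the units of the state.
- ctrl.get_state(): the state, without advancing time (a new reading comes with each control period).
- viewer.capture(name): name is "scene" or "top" or "wrist"; returns (picture, depth): 420x560x3 uint8, blue, green, red; 420x560 float32, m along the optical axis (not along the pixel's ray), 0 where there is no reading.
- viewer.calibration(name): a dict with "fx", "fy", "cx", "cy" (pixels), "world_to_cam" (4x4, takes a point from world to camera coordinates); the wrist camera has in their place "tool_from_camera" (4x4, takes a point from camera to tool coordinates, whose origin is the TCP and whose axes are the flange's). Camera axes: x right, y down, z forward; pixel columns grow to the right and rows downward; lengths in m; the calibration is good to about 2 mm. A picture is of the moment at which its call begins: read the wrist's pose just before it. calibration takes no time and is no camera call.
- job.hand_in(): hands the job in; it is judged then, once.
The state is a dict: "clock": time; "joint_pos": joint angles; "qd": joint speeds; "joint_torque": joint torques, N m; "tcp_pos": TCP position; "ee_rot": TCP orientation; "contact_force": force on the tool from outside, world axes, zero at the start; "ft_torque": the same for the moment, N m; "opening": opening from 0.0 (shut) to 1.0 (fully open); "grip_force": force on a finger pad.
Only numpy, scipy, OpenCV 4.12 (cv2) and the standard library are available. Lean on these libraries where they do the work, as an engineer would, in place of code of your own. Each camera call takes 0.05 s, during which the arm holds its last target. There are 200 camera calls.

## Working session

There is one attempt and no reset: what is moved stays moved. The work goes in short steps, Python scripts to look and compute and a tool call to move; the robot and the scene stay as the last step left them, time stands still between calls to the robot, and variables do not carry over. Pictures are saved under pics/ and viewed, at most 10 in all, crops included, and the job is handed in when it is done.

Besides the shell and the picture viewer there is one more tool, called after "Request:" in YAML: its name, and indented under it one key for each argument. step_arm: Moves the arm, as the interface text tells. Its arguments: {"type":"object","properties":{"deltas":{"type":"array","items":{"type":"number"}},"jaw":{"type":"number"},"force":{"type":"number"}},"required":["deltas"]}

```bash
mkdir -p pics
python3 - <<'E'
from rig import ctrl, viewer, job
import cv2,numpy as np
s=ctrl.get_state();print(s['tcp_pos'],s['ee_rot'],ctrl.pinch_z)
for n in ['top','scene']:
    p,d=viewer.capture(n);cv2.imwrite(f'pics/{n}.png',p);np.save(f'pics/{n}.npy',d)
    print(viewer.calibration(n))
print(viewer.calibration('wrist'))
E
```

```text
[0.24523177 0.57420782 0.23006276] [-3.28955542e-04  2.00493188e-01  9.79694566e-01 -9.64372926e-04] 0.0187
{'fx': 485.4405941112414, 'fy': 485.4405941112414, 'cx': 280.9357263070791, 'cy': 202.05063292519043, 'world_to_cam': array([[ 0.01022761, -0.9997795 , -0.01833961,  0.07020478],
       [-0.99932147, -0.00957049, -0.03556683,  0.52724161],
       [ 0.03538347,  0.01869093, -0.99919901,  0.92214811],
       [ 0.        ,  0.        ,  0.        ,  1.        ]])}
{'fx': 395.32662695319186, 'fy': 395.32662695319186, 'cx': 278.4013672851652, 'cy': 209.34304128777524, 'world_to_cam': array([[ 0.67912864, -0.73364978,  0.02328708, -0.30435056],
       [-0.43139377, -0.42460088, -0.79599844,  0.35264013],
       [ 0.59387179,  0.53053944, -0.60485056,  0.57394132],
       [ 0.        ,  0.        ,  0.        ,  1.        ]])}
{'fx': 325.4835363713453, 'fy': 325.4835363713453, 'cx': 275.70955777918533, 'cy': 208.48268911032997, 'tool_from_camera': array([[-5.98945297e-04, -9.47433523e-01, -3.19952123e-01,
         8.13138808e-02],
       [ 9.99999428e-01, -8.51164776e-04,  6.48462921e-04,
         5.32411267e-04],
       [-8.86707486e-04, -3.19951551e-01,  9.47433490e-01,
        -1.42142398e-01],
       [ 0.00000000e+00,  0.00000000e+00,  0.00000000e+00,
         1.00000000e+00]])}
```

View pics/top.png

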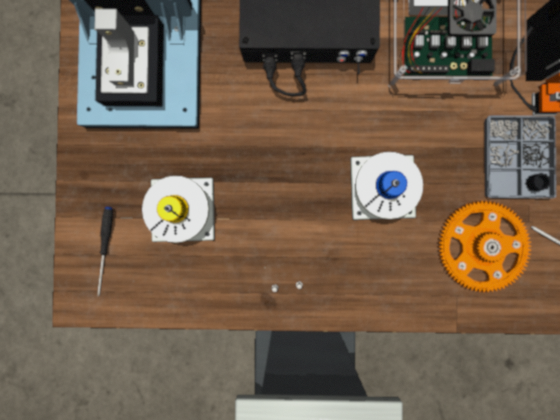

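The top view shows the yellow collar at about (172,208) and the blue at (392,184). I'll enlarge the yellow one and look for obstacles.

Run:
```python
from rig import viewer
import cv2,numpy as np
p=cv2.imread('pics/top.png');d=np.load('pics/top.npy')
cv2.imwrite('pics/yc.png',cv2.resize(p[165:255,125:225],None,fx=6,fy=6,interpolation=cv2.INTER_CUBIC))
c=viewer.calibration('top');T=np.linalg.inv(c['world_to_cam'])
def w(u,v,z):
    r=T[:3,:3]@[(u-c['cx'])/c['fx'],(v-c['cy'])/c['fy'],1];return T[:3,3]+r*(z-T[2,3])/r[2]
hsv=cv2.cvtColor(p,cv2.COLOR_BGR2HSV)
m=cv2.inRange(hsv,(20,120,80),(38,255,255));m[:, 230:]=0
n,_,st,ce=cv2.connectedComponentsWithStats(m)
for i in range(1,n):
    if st[i,4]>100: print(st[i],ce[i],w(st[i,0]+st[i,2]/2-.5,st[i,1]+st[i,3]/2-.5,.115))
print('flange',w(175.5,210,.07),'blue',w(392,184,.115))
```

```text
[157 195  31  28 616] [172.63149351 208.37662338] [0.50998354 0.25965684 0.115     ]
flange [0.50823708 0.26425124 0.07      ] blue [ 0.55529543 -0.11494311  0.115     ]
```

View pics/yc.png

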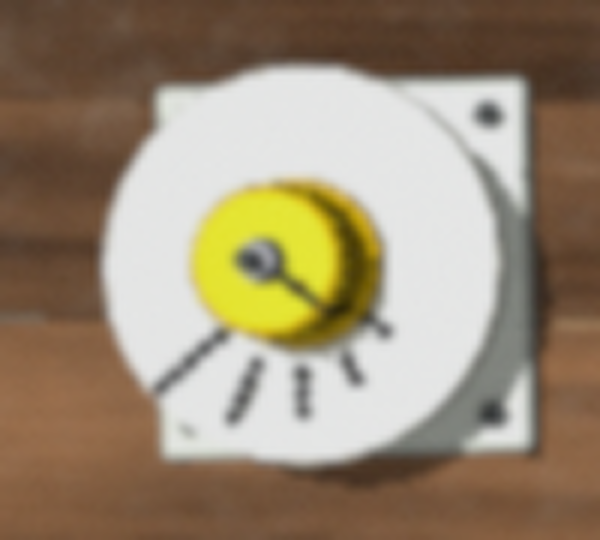

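View pics/scene.png

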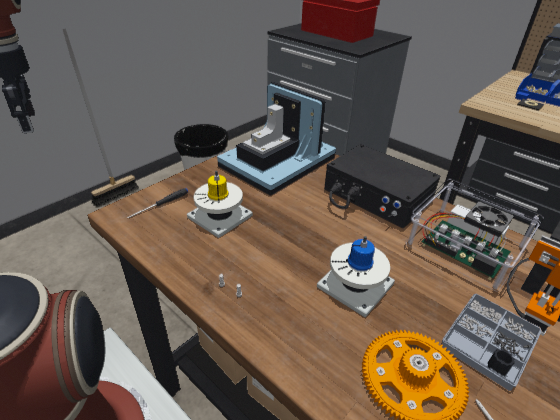

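The pointer stands at the one-dot row, so the collar is at setting 1 and needs +75° clockwise. The yellow axis is at about (0.510, 0.265). I'll move above it, then check with the wrist camera.

Request:
step_arm:
  deltas: [-0.0365, -0.018, 0, 0, -0.073, -0.036, 0, 0, -0.1095, -0.054, 0, 0, -0.146, -0.072, 0.005, 0, -0.1825, -0.09, 0.01, 0, -0.219, -0.108, 0.015, 0, -0.2555, -0.126, 0.02, 0, -0.292, -0.144, 0.025, 0, -0.3285, -0.162, 0.03, 0, -0.365, -0.18, 0.03, 0, -0.365, -0.18, 0.03, 0, -0.365, -0.18, 0.03, 0, -0.365, -0.18, 0.03, 0]
  jaw: 1
  force: 70

```text
clock: 1.72
tcp_pos: [0.5098, 0.2666, 0.2012]
ee_rot: [-0.0, 0.2, 0.98, 0.0]
contact_force: [1.4, -1.2, -0.5]
opening: 1.003
grip_force: 0.0
```

```bash
cat > look.py <<'E'
from rig import ctrl, viewer
import cv2,numpy as np,sys
from scipy.spatial.transform import Rotation as R
s=ctrl.get_state();p,d=viewer.capture('wrist');c=viewer.calibration('wrist')
cv2.imwrite(f'pics/{sys.argv[1]}.png',p)
T=np.eye(4);q=s['ee_rot'];T[:3,:3]=R.from_quat([q[1],q[2],q[3],q[0]]).as_matrix();T[:3,3]=s['tcp_pos']
M=T@c['tool_from_camera']
v,u=np.mgrid[:420,:560]
P=np.stack([(u-c['cx'])/c['fx']*d,(v-c['cy'])/c['fy']*d,d,np.ones_like(d)],-1)@M.T
hsv=cv2.cvtColor(p,cv2.COLOR_BGR2HSV)
def axis(sel,name):
    X=P[sel][:,:2]
    if len(X)<20: print(name,len(X));return
    (a,b),r=cv2.minEnclosingCircle(X.astype(np.float32)); dl=T[:3,:3].T@np.array([a-T[0,3],b-T[1,3],0])
    print(name,len(X),(a,b),'r',r,'tool dxy',dl[:2])
y=cv2.inRange(hsv,(18,100,60),(40,255,255))>0
axis(y&(abs(P[...,2]-.115)<.004)&(d>0),'top')
w=(hsv[...,1]<50)&(hsv[...,2]>130)&(abs(P[...,2]-.07)<.005)&(d>0)
axis(w,'flange')
print(s['clock'],s['tcp_pos'],s['joint_pos'],s['opening'])
E
python3 look.py w1
```

```text
top 2077 (0.5124624371528625, 0.26598307490348816) r 0.022603066638112068 tool dxy [-0.00272928  0.00049042]
flange 9995 (0.5391581058502197, 0.11924078315496445) r 0.20864450931549072 tool dxy [-0.08476199 -0.1240752 ]
1.725 [0.50975911 0.26660071 0.20117626] [ 3.52409071e-01 -4.45534558e-02  1.76116216e+00  2.46311536e-04
  1.42527209e+00 -8.16014655e-01] 1.0027888046110116
```

View pics/w1.png

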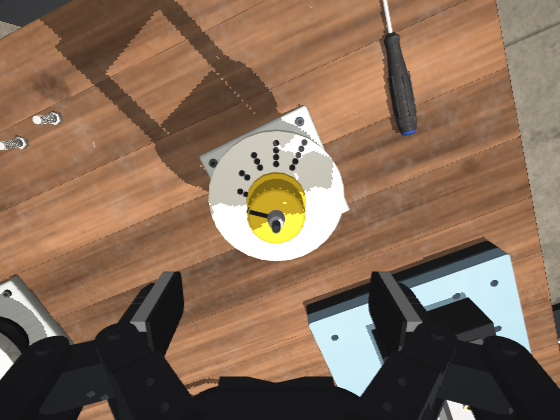

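The wrist view shows the pointer (tip near (249,211)) facing the single-dot row at the left, which confirms setting 1. The axis is 2.7 mm off in tool −x. I'll correct that, descend and grip.

Request:
step_arm:
  deltas: [-0.0025, 0.0005, 0.02, 0, -0.0025, 0.0005, 0.045, 0, -0.0025, 0.0005, 0.07, 0, -0.0025, 0.0005, 0.09, 0, -0.0025, 0.0005, 0.105, 0, -0.0025, 0.0005, 0.113, 0, -0.0025, 0.0005, 0.113, 0, -0.0025, 0.0005, 0.113, 0]

```text
clock: 2.78
tcp_pos: [0.5137, 0.2655, 0.0893]
ee_rot: [0.001, 0.201, 0.98, 0.0]
contact_force: [-0.4, 1.1, 0.6]
opening: 0.998
grip_force: 0.0
```

Request:
step_arm:
  deltas: [0, 0, 0, 0, 0, 0, 0, 0, 0, 0, 0, 0, 0, 0, 0, 0, 0, 0, 0, 0, 0, 0, 0, 0, 0, 0, 0, 0, 0, 0, 0, 0]
  jaw: -1
  force: 70

```text
clock: 3.78
tcp_pos: [0.5132, 0.2653, 0.0893]
ee_rot: [0.0, 0.2, 0.98, -0.0]
contact_force: [-3.8, -0.6, 5.1]
opening: 0.491
grip_force: 70.9
```

Gripped with little side force. Now I'll turn 1.31 rad clockwise.

Request:
step_arm:
  deltas: [0, 0, 0, 0.1, 0, 0, 0, 0.2, 0, 0, 0, 0.3, 0, 0, 0, 0.4, 0, 0, 0, 0.5, 0, 0, 0, 0.6, 0, 0, 0, 0.7, 0, 0, 0, 0.8, 0, 0, 0, 0.9, 0, 0, 0, 1.0, 0, 0, 0, 1.1, 0, 0, 0, 1.2, 0, 0, 0, 1.31, 0, 0, 0, 1.31, 0, 0, 0, 1.31, 0, 0, 0, 1.31]

```text
clock: 5.78
tcp_pos: [0.5119, 0.2645, 0.0892]
ee_rot: [-0.0, 0.756, 0.655, -0.002]
contact_force: [-7.7, -4.8, 10.2]
opening: 0.49
grip_force: 71.5
```

Request:
step_arm:
  deltas: [0, 0, 0, 0, 0, 0, 0, 0, 0, 0, 0, 0, 0, 0, 0, 0, 0, 0, 0, 0, 0, 0, 0, 0]
  jaw: 1

```text
clock: 6.52
tcp_pos: [0.513, 0.2653, 0.0883]
ee_rot: [0.0, 0.756, 0.655, -0.0]
contact_force: [0.5, -0.3, -0.2]
opening: 0.998
grip_force: 0.0
```

Request:
step_arm:
  deltas: [0, 0, -0.015, 0, 0, 0, -0.035, 0, 0, 0, -0.06, 0, 0, 0, -0.085, 0, 0, 0, -0.11, 0, 0, 0, -0.11, 0, 0, 0, -0.11, 0]

```text
clock: 7.4
tcp_pos: [0.5128, 0.2652, 0.1983]
ee_rot: [0.0, 0.756, 0.655, -0.0]
contact_force: [-1.3, -0.6, 0.2]
opening: 0.996
grip_force: 0.0
```

```bash
python3 look.py w2
python3 - <<'E'
import cv2
from rig import viewer
p=cv2.imread('pics/w2.png');cv2.imwrite('pics/w2c.png',cv2.resize(p[110:280,180:380],None,fx=3.5,fy=3.5,interpolation=cv2.INTER_CUBIC))
E
```

```text
top 2152 (0.5131818652153015, 0.2663991153240204) r 0.022495120763778687 tool dxy [0.00125461 0.00020457]
flange 10107 (0.5129263997077942, 0.26615676283836365) r 0.05998999625444412 tool dxy [ 9.78321475e-04 -1.37417856e-05]
7.4 [0.51280057 0.26518647 0.19826277] [ 3.48392839e-01 -3.76470957e-02  1.75940728e+00 -3.26512071e-05
  1.41982449e+00  4.91408489e-01] 0.9964160229819491
```

View pics/w2c.png

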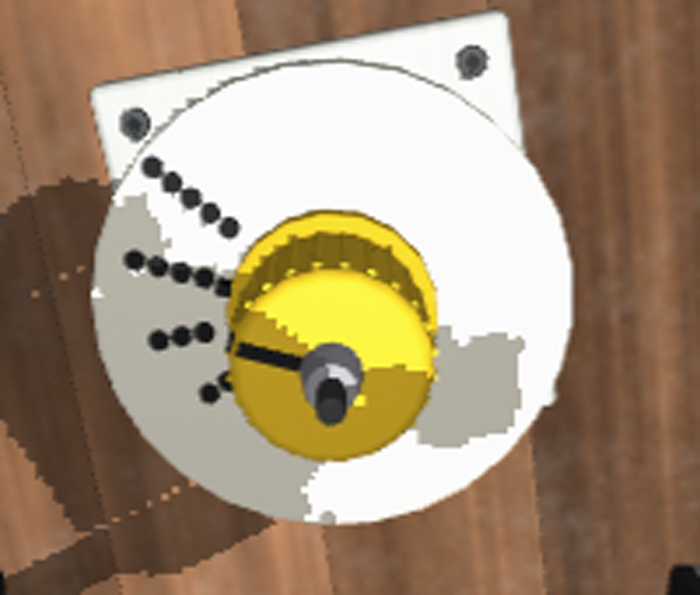

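In the crop, the pointer line (from (300,365) to (238,350)) and its skirt mark at (225,288) line up with the four-dot row ((135,260) to (204,276)). The five-dot row is next clockwise and the three-dot row is just before it. The gripper is clear of everything.

```bash
python3 -c "
from rig import job
print(job.hand_in())"
```

```text
the job is handed in; nothing more can be done
None
```

The yellow collar was turned clockwise from setting 1 to setting 4 and released; the wrist picture showed its pointer at the four-dot row. I never moved near the blue driver, and the job is handed in, though no verdict came back.

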